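# Clear the fixture and present the offset lever over it

## Task

Clear the assembly fixture: take the round steel block off its sprung pad, so that the pad springs right up, and set the block down flat on the bench top beside the fixture without dropping it. Then pick up the offset lever by its arm at its balance point and hold it level and still over the fixture, with the underside of its big boss directly above the pad by about 5 cm and its small eye directly above the locating pin, clear of the fixture. Finish while still holding the lever there, and leave the other parts on the bench alone.

Things in the scene. Friction and masses are not known exactly. Their poses are not given: they have to be found in the camera images.
- fixture: Fixed fixture: a grey plate 250 mm (x) by 90 mm (y), 12 mm thick, on the bench; origin at the centre of its underside, z up. At x = -82.5 mm a guide (widest 60 mm, top at z = 24 mm) carries the sprung pad; at x = +82.5 mm a column 30 mm across, up to z = 40 mm, carries the 8 mm locating pin, tip at z = 55 mm. Small screw heads at the corners.
- pad_rest (a point): Centre of the top of the sprung pad (steel disc 44 mm across) when the pad is right up, 40 mm above the bench; fixed to the fixture, axes as the fixture.
- pad (a joint): How far the sprung pad is pressed down, m: 0 = right up, 0.010 = bottomed. Empty, the spring (420 N/m, 3.4 N at the top) holds it at 0; with the block on it, it stands near 0.006.
- pin_tip (a point): Tip of the locating pin, 55 mm above the bench; axes as the fixture.
- block_center (a point): Centre (half-way up) of the round steel block, a drum with drilled bores 54 mm across, 36 mm high, about 0.55 kg, standing on the sprung pad; z up its axis. It overhangs pad and guide top by 5 mm all round, so it can be gripped from above across its diameter in any direction.
- lever_balance (a point): Balance point (centre of mass) of the loose dark steel offset lever, about 0.4 kg, lying on the bench: inside its arm, 16 mm above its underside, 50 mm from the axis of the big boss and 115 mm from that of the small eye. x along the arm to the eye, z up. The arm is a straight bar 16 mm wide (y), 20 mm high (6 to 26 mm above the underside), bare from x = -24 to +102 mm.
- lever: The offset lever itself; origin at the level of its underside, 16 mm below the balance point; axes as lever_balance.
- lever_boss (a point): Centre of the underside of the lever's big boss (52 mm across, 30 mm high, 24 mm bore), 50 mm from the balance point; axes as lever_balance.
- lever_eye (a point): Centre of the underside of the lever's small eye (26 mm across, 30 mm high, 14 mm hole), 165 mm from the boss's; axes as lever_balance.
- block: The round steel block; origin at the centre of its underside, 18 mm below its centre.
- gear_center (a point): Bystander: centre of a bevel gear (teeth up) lying on the bench, 56 mm across, 26 mm high.
- sleeve_center (a point): Bystander: centre of a plain tube sleeve lying on the bench, 120 mm long (its y), 34 mm thick.
- shaft_center (a point): Bystander: centre of a bright cross shaft lying on the bench, 105 mm long (its y), 21 mm thick.

How it is judged:
By the outcome, as a careful person would: the job done as asked, in the order asked, and still so for the second after the job is handed in, while the arm keeps its last pose, push and grip.
It also fails if it takes over 53 s, if anything falls off the work surface, if the arm or the gripper's body presses on something with over 40 N, if the wrist force passes 120 N, or if a joint passes its speed limit or range.

## Robot

A 6-joint arm with a two-finger parallel gripper is mounted at the origin on a cart in front of the work surface, level with it; the furniture and walls round the work are solid. World frame = base frame: x ahead of the robot, y to its left, z up, the work surface at z = 0. Lengths are in m, angles in rad, forces in N, time in s.
With the tool pointing down it reaches from about 0.275 to 0.775 m from the base axis. Payload 14.6 kg.
Tool frame: the origin (TCP) lies at the very end of the fingers, on their centre line; the grasp point (between the pads) lies manip.tcp_to_grasp behind it (manip.tcp_to_grasp is the distance from the TCP to the grasp point, in m); z points along the fingers, y is the line along which they close (so a half turn about z gives the same grasp; the last joint's range is limited). The gripper opens to 85 mm and grips with 20 to 120 N. Pads are 22 mm wide; open, the fingers measure 114 mm over their backs; the gripper's body (76 mm by 85 mm) begins 54 mm behind the grasp point. The pads swing forward as they close: fully open they stand 13 mm farther back than shut.
Start: joints at [1.04, 0.263, -0.048, 1.259, 0, 1.415], TCP at [0.193, 0.488, 0.231] pointing down, gripper open.
Joint ranges: [-2.65, 2.65], [-0.89, 1.7], [-1.18, 1.37], [-2.13, 2.11], [-1.35, 1.29], [-3.14, 3.14]. Speed limits (rad/s): [1.89, 1.89, 2.57, 2.79, 3.14, 3.14].

## Interface

Orientations are given as a unit quaternion [w, x, y, z].
In Python, from bench import manip gives the robot as it stands.
- The arm moves only by the tool jog_arm, never from a script. Its arguments are lists of equal length, an entry for each row: "slide": the shift along the tool's x, y, z in cm, a list of three; "dr": the turn, a rotation vector about the tool's x, y, z in degrees, a list of three; "claw": the opening, from 0 (shut) to 1 (fully open). In form: {"slide": [[x, y, z], ...], "dr": [[wx, wy, wz], ...], "claw": [claw, ...]}. A call has 1 to 20 rows; each row shifts and turns the commanded pose from where the row before left it, along the tool's axes as they then stand; what a row does not reach is not made up. A row lasts 1/10 s, in which the tool goes at most 50 mm and 8.59 degrees, less where a joint would pass 70% of its speed; a pose out of reach is approached as far as the arm can. A call is refused whole if a number of a shift passes 5 or a number of a turn 8.59, either way. A call with a gripper value outside its range is refused whole. The fingers move at their own pace and stop on an object; "grip_force" is the grip in N (left out, the last holds). Time passes only in rows, so rows that do not move let the fingers close. It gives the time, the measured TCP pose, the force, the opening and the grip force at its end, in the units of the state.
- manip.sense(): the state, without advancing time (a new reading comes with each control period).
- manip.camera(name): name is "scene" or "top" or "wrist"; returns a dict with "img" (480x640x3 uint8, red, green, blue), "fx", "fy", "cx", "cy" (pixels), "k1" (the pictures are not rectified: a ray, as slopes to the right and down, at radius r is drawn at 1 + k1 r^2 times it, then the intrinsics apply), "pose" (4x4, takes a point from camera to world coordinates); the wrist camera has in their place "tool_from_camera" (4x4, takes a point from camera to tool coordinates, whose origin is the TCP and whose axes are the flange's). Camera axes: x right, y down, z forward; pixel columns grow to the right and rows downward; lengths in m; the calibration is good to about 2 mm. A picture is of the moment at which its call begins: read the wrist's pose just before it. There is no depth.
- manip.job_done(): hands the job in; it is judged then, once.
The state is a dict: "time": time; "joint_pos": joint angles; "joint_vel": joint speeds; "joint_torque": joint torques, N m; "tcp_pos": TCP position; "eef_rot": TCP orientation; "contact_force": force on the tool from outside, world axes, zero at the start; "torque": the same for the moment, N m; "grip_width": opening from 0.0 (shut) to 1.0 (fully open); "grip_force": force on a finger pad.
Only numpy, scipy, OpenCV 4.12 (cv2) and the standard library are available. Lean on these libraries where they do the work, as an engineer would, in place of code of your own. Each camera call takes 0.05 s, during which the arm holds its last target. There are 200 camera calls.

## Working session

There is one attempt and no reset: what is moved stays moved. The work goes in short steps, Python scripts to look and compute and a tool call to move; the robot and the scene stay as the last step left them, time stands still between calls to the robot, and variables do not carry over. Pictures are saved under pics/ and viewed, at most 10 in all, crops included, and the job is handed in when it is done.

Besides the shell and the picture viewer there is one more tool, called after "Request:" in YAML: its name, and indented under it one key for each argument. jog_arm: Moves the arm, as the interface text tells. Its arguments: {"type":"object","properties":{"slide":{"type":"array"},"dr":{"type":"array"},"claw":{"type":"array"},"grip_force":{"type":"number"}},"required":["slide","dr","claw"]}

```bash
ls; mkdir -p pics; cat > h.py <<'E'
import numpy as np, cv2
from scipy.spatial.transform import Rotation as R
from bench import manip
def rot(q): return R.from_quat([q[1],q[2],q[3],q[0]])
def cam(name):
    s=manip.sense(); c=manip.camera(name)
    if name=='wrist':
        T=np.eye(4);T[:3,:3]=rot(s['eef_rot']).as_matrix();T[:3,3]=s['tcp_pos']
        c['pose']=T@np.array(c['tool_from_camera'])
    c['pose']=np.array(c['pose']);return c
def ray(c,u,v):
    d=np.array([(u-c['cx'])/c['fx'],(v-c['cy'])/c['fy']]);p=d.copy()
    for _ in range(20): p=d/(1+c['k1']*(p@p))
    return c['pose'][:3,3],c['pose'][:3,:3]@np.array([p[0],p[1],1])
def onz(c,u,v,z):
    o,d=ray(c,u,v);return o+d*(z-o[2])/d[2]
def proj(c,P):
    q=np.linalg.inv(c['pose'])@np.append(P,1);p=q[:2]/q[2];p=p*(1+c['k1']*(p@p))
    return p*[c['fx'],c['fy']]+[c['cx'],c['cy']]
def save(c,f): cv2.imwrite(f,c['img'][:,:,::-1])
E
python3 - <<'E'
from h import *
for n in ['top','scene']:
    c=cam(n);save(c,f'pics/{n}0.png');np.savez(f'pics/{n}0.npz',**c);print(n,c['fx'],c['k1'],c['pose'].round(3))
s=manip.sense();print(s, manip.tcp_to_grasp)
E
```

```text
pics
top 488.15824088845045 -0.03906723248827158 [[-0.004 -0.997  0.073  0.513]
 [-1.     0.004  0.002 -0.022]
 [-0.003 -0.073 -0.997  1.143]
 [ 0.     0.     0.     1.   ]]
scene 558.7837248602351 -0.041407854217698006 [[ 0.483 -0.607  0.631 -0.36 ]
 [-0.875 -0.343  0.341 -0.541]
 [ 0.01  -0.717 -0.697  1.152]
 [ 0.     0.     0.     1.   ]]
{'time': 0.1, 'joint_pos': array([ 1.03971136e+00,  2.63462678e-01, -4.88632990e-02,  1.25939972e+00,
        4.17334755e-06,  1.41548019e+00]), 'joint_vel': array([-0.00070413, -0.00012487,  0.00049076, -0.00064539,  0.00095776,
       -0.00061744]), 'joint_torque': array([ 3.36683741e-03, -6.38576388e+01,  3.85063648e+01,  9.99531912e-03,
       -6.81860183e-05, -5.08090227e-05]), 'tcp_pos': array([0.19255545, 0.48815151, 0.23088335]), 'eef_rot': array([-1.58332614e-04,  1.86780941e-01,  9.82401478e-01, -4.36883190e-04]), 'contact_force': array([0.23353382, 0.14506712, 0.55251996]), 'torque': array([-0.01415666, -0.00628709, -0.03085983]), 'grip_force': 0.0, 'grip_width': 0.9989524237979339} 0.0187
```

View pics/top0.png

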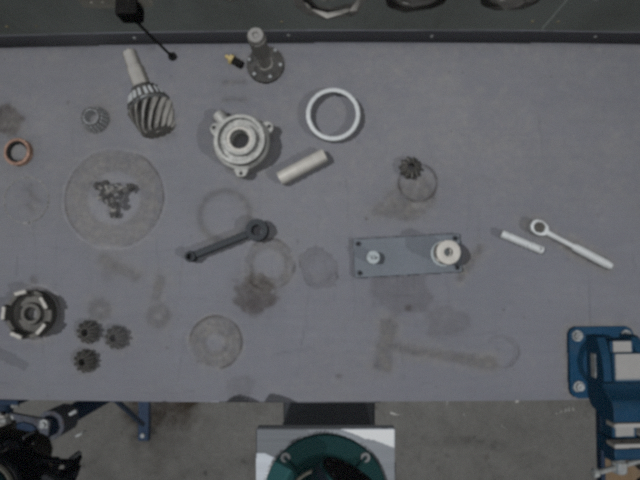

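View pics/scene0.png

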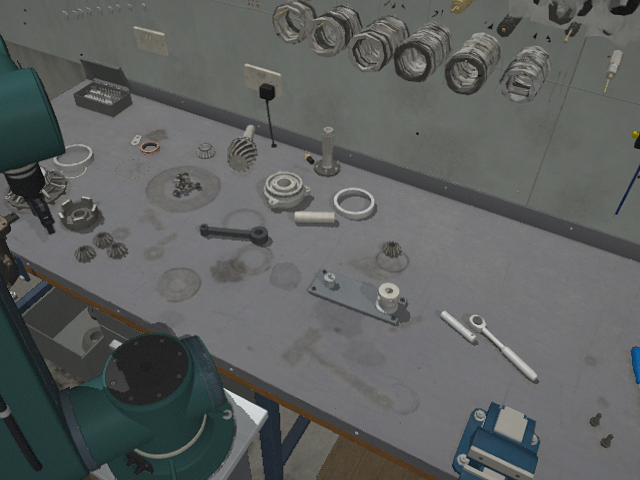

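Top view: block at (446,252), pin (373,257), lever boss (258,231), eye (191,256), gear (410,168), sleeve (302,167), shaft (522,241). The scene view shows the same layout.

```bash
python3 - <<'E'
from h import *
c=dict(np.load('pics/top0.npz'));im=c['img'];g=cv2.cvtColor(im,cv2.COLOR_RGB2GRAY)
def comp(m,u,v):
    n,l,st,ce=cv2.connectedComponentsWithStats(m.astype(np.uint8));
    ys,xs=np.where(l>0);i=np.argmin((xs-u)**2+(ys-v)**2);k=l[ys[i],xs[i]];return l==k,st[k],ce[k]
m,st,ce=comp(g>140,446,252);print('block',st,ce,onz(c,*ce,.07))
cn=max(cv2.findContours(m.astype(np.uint8),0,2)[0],key=cv2.contourArea);(p,r)=cv2.minEnclosingCircle(cn);print(p,r,onz(c,*p,.07),onz(c,p[0]+r,p[1],.07)-onz(c,*p,.07))
m,st,ce=comp(g>140,373,257);print('pin column',st,ce,onz(c,*ce,.04))
# fixture plate: bluish
hsv=cv2.cvtColor(im,cv2.COLOR_RGB2HSV);print(hsv[262,400],hsv[300,470],g[262,400],g[300,470],g[235,250],g[246,225])
m,st,ce=comp(g<62,225,244);print('lever',st,ce,onz(c,*ce,.02))
d=cv2.distanceTransform(m.astype(np.uint8),2,5);print('maxdt',np.unravel_index(d.argmax(),d.shape),d.max())
v=np.concatenate([cv2.resize(im[195:300,330:480],None,fx=4.5,fy=4.5)[:, :],]);cv2.imwrite('pics/c1.png',v[:,:,::-1])
v=cv2.resize(im[205:275,175:285],None,fx=6,fy=6);cv2.imwrite('pics/c2.png',v[:,:,::-1])
E
```

```text
block [437 240  23  24 385] [447.65714286 251.78961039] [ 0.55135407 -0.27272373  0.07      ]
(447.1891784667969, 252.51351928710938) 12.643961906433105 [ 0.5497646 -0.2716575  0.07     ] [-0.00012371 -0.02796168  0.        ]
pin column [367 251  12  12  93] [372.43010753 256.59139785] [ 0.54227121 -0.10919534  0.04      ]
[108  29 116] [110  20 113] 107 107 64 50
lever [186 235  63  27 264] [211.96969697 249.99242424] [0.55926022 0.25929922 0.02      ]
maxdt (np.int64(256), np.int64(189)) 4.0
```

View pics/c1.png

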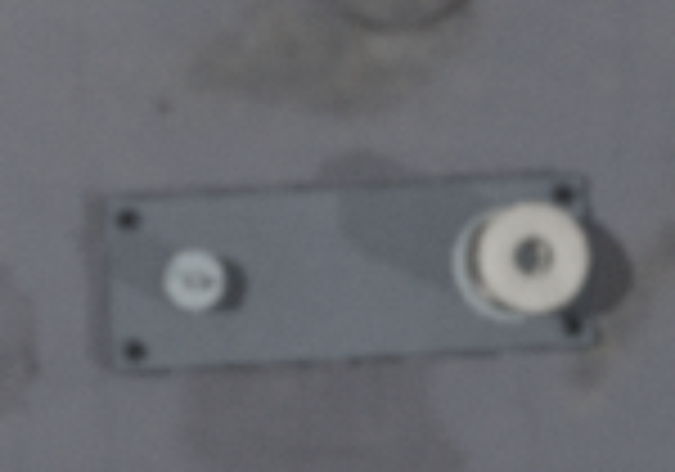

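The drum top is at (447,252) and the column at (372,257). They are 163 mm apart against the 165 mm given, so the measurement is consistent. Approaching now.

Request:
jog_arm:
  slide:
    - [0,0,0]
    - [0,0,0]
    - [0,0,0]
    - [-2,-4.2,0]
    - [-2,-4.2,0]
    - [-2,-4.2,0]
    - [-2,-4.2,0]
    - [-2,-4.2,0]
    - [-2,-4.2,0]
    - [-2,-4.2,0]
    - [-2,-4.2,0]
    - [-2,-4.2,0]
    - [-2,-4.2,0]
    - [-2,-4.2,0]
    - [-2,-4.2,0]
    - [-2,-4.2,0]
    - [-2,-4.2,0]
    - [-2,-4.2,0]
    - [-2,-4.2,0]
    - [-2,-4.2,0]
  dr:
    - [0,0,-7.5]
    - [0,0,-7.5]
    - [0,0,-7.5]
    - [0,0,0]
    - [0,0,0]
    - [0,0,0]
    - [0,0,0]
    - [0,0,0]
    - [0,0,0]
    - [0,0,0]
    - [0,0,0]
    - [0,0,0]
    - [0,0,0]
    - [0,0,0]
    - [0,0,0]
    - [0,0,0]
    - [0,0,0]
    - [0,0,0]
    - [0,0,0]
    - [0,0,0]
  claw: [1,1,1,1,1,1,1,1,1,1,1,1,1,1,1,1,1,1,1,1]

```text
time: 2.1
tcp_pos: [0.5451, -0.2217, 0.231]
eef_rot: [-0.0, -0.008, 1.0, 0.0]
contact_force: [0.6, 0.6, 0.6]
grip_width: 1.001
grip_force: 0.0
```

```bash
python3 - <<'E'
from h import *
s=manip.sense();print(s['tcp_pos'],rot(s['eef_rot']).as_matrix().round(3))
c=cam('wrist');save(c,'pics/w1.png');np.savez('pics/w1.npz',**c);print(proj(c,[.552,-.272,.07]),proj(c,[.542,-.109,.055]))
E
```

```text
[ 0.54506831 -0.2216821   0.23095369] [[-1.    -0.017 -0.   ]
 [-0.017  1.     0.   ]
 [ 0.     0.    -1.   ]]
[257.160173   219.05660579] [455.9062672  206.10506818]
```

View pics/w1.png

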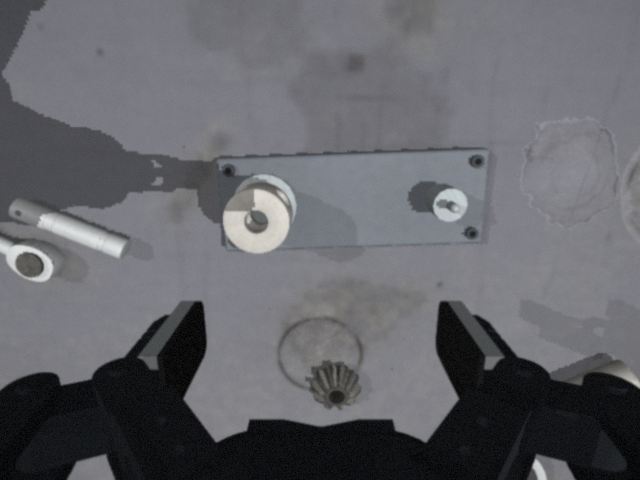

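The block top shows at (257,219) exactly as predicted, and the pin is at about (452,207). The fingers are clear of the gear and shaft. Descending.

Request:
jog_arm:
  slide:
    - [-0.6,-5,0]
    - [0,0,2.2]
    - [0,0,2.2]
    - [0,0,2.2]
    - [0,0,2.2]
    - [0,0,2.2]
    - [0,0,2.2]
    - [0,0,2.2]
    - [0,0,2.2]
    - [0,0,0.6]
    - [0,0,0.6]
    - [0,0,0.6]
    - [0,0,0]
  dr:
    - [0,0,0]
    - [0,0,0]
    - [0,0,0]
    - [0,0,0]
    - [0,0,0]
    - [0,0,0]
    - [0,0,0]
    - [0,0,0]
    - [0,0,0]
    - [0,0,0]
    - [0,0,0]
    - [0,0,0]
    - [0,0,0]
  claw: [1,1,1,1,1,1,1,1,1,1,1,1,1]

```text
time: 3.45
tcp_pos: [0.5515, -0.2693, 0.0372]
eef_rot: [-0.0, -0.008, 1.0, 0.0]
contact_force: [0.2, -0.5, -0.9]
grip_width: 0.998
grip_force: 0.0
```

```bash
python3 - <<'E'
from h import *
c=dict(np.load('pics/w1.npz'));
P=[onz(c,u,v,.014) for u,v in[(229,171),(476,161),(471,232)]];print(np.round(P,4))
d=P[1]-P[0];print('yaw x',np.degrees(np.arctan2(d[1],d[0])),np.linalg.norm(d), P[2]-P[1])
g=cv2.cvtColor(c['img'],cv2.COLOR_RGB2GRAY);k=g[180:230,425:475]
_,b=cv2.threshold(k,0,255,cv2.THRESH_OTSU);cn=max(cv2.findContours(b,0,2)[0],key=cv2.contourArea);p,r=cv2.minEnclosingCircle(cn);print('column',p,r,onz(c,p[0]+425,p[1]+180,.04))
E
```

```text
[[ 0.5214 -0.3055  0.014 ]
 [ 0.5087 -0.081   0.014 ]
 [ 0.5757 -0.0771  0.014 ]]
yaw x 93.24065571528156 0.22482116945639694 [0.06694245 0.00392514 0.        ]
column (25.1200008392334, 24.8799991607666) 17.861474990844727 [ 0.54417608 -0.10880405  0.04      ]
```

Request:
jog_arm:
  slide:
    - [0,-0.3,0]
    - [0,0,0]
    - [0,0,0]
    - [0,0,0]
    - [0,0,0]
    - [0,0,0]
    - [0,0,0]
    - [0,0,0]
  dr:
    - [0,0,0]
    - [0,0,0]
    - [0,0,0]
    - [0,0,0]
    - [0,0,0]
    - [0,0,0]
    - [0,0,0]
    - [0,0,0]
  claw: [0.85,0.7,0.6,0.4,0.3,0.3,0.3,0.3]
  grip_force: 60

```text
time: 4.25
tcp_pos: [0.5517, -0.2725, 0.0374]
eef_rot: [0.0, -0.008, 1.0, -0.0]
contact_force: [0.8, -3.6, 0.6]
grip_width: 0.608
grip_force: 62.2
```

Request:
jog_arm:
  slide:
    - [0,0,-0.5]
    - [0,0,-0.5]
    - [0,0,-1]
    - [0,0,-1.5]
    - [0,0,-1.5]
    - [0,0,-1]
    - [1,0,0]
    - [2.5,-0.2,0]
    - [2.5,-0.2,0]
    - [2.5,-0.2,0]
    - [2.5,-0.2,0]
    - [1.2,0,0]
    - [0,0,0]
    - [0,0,0]
  dr:
    - [0,0,0]
    - [0,0,0]
    - [0,0,0]
    - [0,0,0]
    - [0,0,0]
    - [0,0,0]
    - [0,0,0]
    - [0,0,0]
    - [0,0,0]
    - [0,0,0]
    - [0,0,0]
    - [0,0,0]
    - [0,0,0]
    - [0,0,0]
  claw: [0.3,0.3,0.3,0.3,0.3,0.3,0.3,0.3,0.3,0.3,0.3,0.3,0.3,0.3]

```text
time: 5.65
tcp_pos: [0.4299, -0.2824, 0.0973]
eef_rot: [0.0, -0.008, 1.0, 0.0]
contact_force: [0.2, -0.3, -5.7]
grip_width: 0.608
grip_force: 63.7
```

```bash
python3 - <<'E'
from h import *
c=cam('wrist');save(c,'pics/w2.png');np.savez('pics/w2.npz',**c)
E
```

```text
(no output)
```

View pics/w2.png

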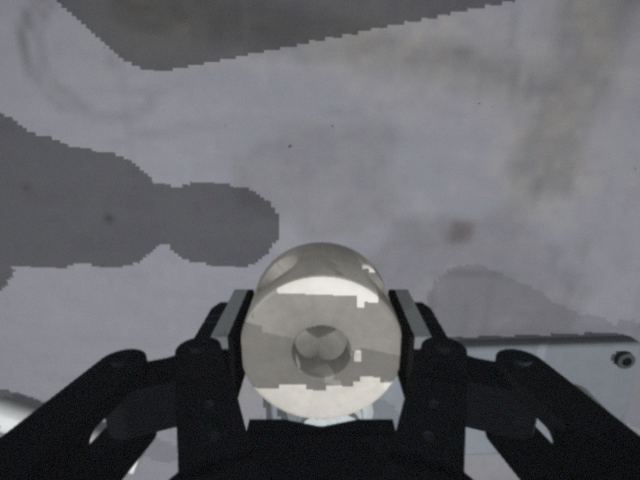

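The block is held upright and level at (322,340), with the fixture clear behind it. Lowering.

Request:
jog_arm:
  slide:
    - [0,0,1]
    - [0,0,2]
    - [0,0,2]
    - [0,0,2]
    - [0,0,1]
    - [0,0,0.5]
    - [0,0,0.3]
    - [0,0,0.2]
    - [0,0,0.1]
    - [0,0,0.1]
    - [0,0,0]
  dr:
    - [0,0,0]
    - [0,0,0]
    - [0,0,0]
    - [0,0,0]
    - [0,0,0]
    - [0,0,0]
    - [0,0,0]
    - [0,0,0]
    - [0,0,0]
    - [0,0,0]
    - [0,0,0]
  claw: [0.3,0.3,0.3,0.3,0.3,0.3,0.3,0.3,0.3,0.3,0.3]

```text
time: 6.8
tcp_pos: [0.4298, -0.2825, 0.0055]
eef_rot: [0.0, -0.008, 1.0, -0.0]
contact_force: [0.3, -0.3, -6.3]
grip_width: 0.608
grip_force: 64.1
```

Request:
jog_arm:
  slide:
    - [0,0,0.1]
    - [0,0,0]
  dr:
    - [0,0,0]
    - [0,0,0]
  claw: [0.3,0.3]

```text
time: 7.0
tcp_pos: [0.4299, -0.2826, 0.005]
eef_rot: [0.0, -0.008, 1.0, -0.0]
contact_force: [-2.2, 2.0, 8.0]
grip_width: 0.604
grip_force: 65.5
```

Contact made (force −6 → +8 N). Releasing gently.

Request:
jog_arm:
  slide:
    - [0,0,0]
    - [0,0,0]
    - [0,0,0]
    - [0,0,0]
    - [0,0,0]
    - [0,0,0]
  dr:
    - [0,0,0]
    - [0,0,0]
    - [0,0,0]
    - [0,0,0]
    - [0,0,0]
    - [0,0,0]
  claw: [0.62,0.66,0.72,0.85,1,1]

```text
time: 7.6
tcp_pos: [0.4297, -0.2824, 0.0043]
eef_rot: [-0.0, -0.008, 1.0, -0.0]
contact_force: [0.1, 1.2, -0.2]
grip_width: 1.0
grip_force: 0.0
```

Request:
jog_arm:
  slide:
    - [0,0,-0.5]
    - [0,0,-1]
    - [0,0,-2]
    - [0,0,-3]
    - [0,0,-4]
    - [0,0,-4]
    - [0,0,-4]
    - [0,0,-3]
    - [0,0,0]
  dr:
    - [0,0,0]
    - [0,0,0]
    - [0,0,0]
    - [0,0,0]
    - [0,0,0]
    - [0,0,0]
    - [0,0,0]
    - [0,0,0]
    - [0,0,0]
  claw: [1,1,1,1,1,1,1,1,1]

```text
time: 8.5
tcp_pos: [0.4308, -0.2833, 0.2239]
eef_rot: [0.002, -0.008, 1.0, -0.002]
contact_force: [0.7, 0.1, -0.3]
grip_width: 1.0
grip_force: 0.0
```

```bash
python3 - <<'E'
from h import *
c=cam('wrist');save(c,'pics/w3.png');np.savez('pics/w3.npz',**c)
print(proj(c,[.43,-.2825,.036]),proj(c,[.5533,-.2737,.04]))
t=dict(np.load('pics/top0.npz'));g=cv2.cvtColor(t['img'],cv2.COLOR_RGB2GRAY)
# lever: fit boss/eye from dark mask against local background
b=(g<72).astype(np.uint8);n,l,st,ce=cv2.connectedComponentsWithStats(b[200:290,170:290]);k=1+st[1:,4].argmax();print(st[k],ce[k])
m=(l==k).astype(np.uint8);cn=max(cv2.findContours(m,0,2)[0],key=cv2.contourArea);print(cv2.minAreaRect(cn))
cv2.imwrite('pics/c2.png',np.hstack([cv2.resize(t['img'][205:275,175:285,::-1],None,fx=5,fy=5)]))
E
```

```text
[322.28028597 202.54004465] [329.25309322 332.13945855]
[  15   20   89   42 1082] [64.6728281  40.05822551]
((58.45063018798828, 39.632164001464844), (23.814836502075195, 93.17131805419922), 73.61045837402344)
```

View pics/w3.png

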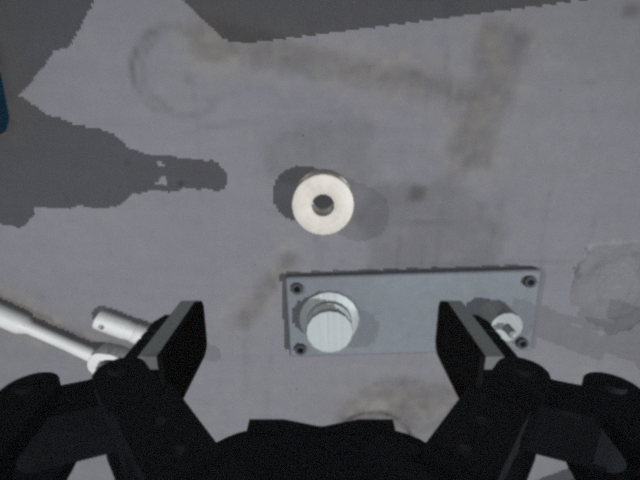

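View pics/c2.png

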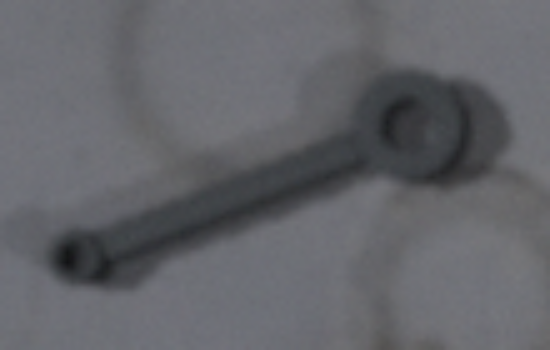

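The block stands flat on the bench at (323,203) as predicted, and the pad is right up at (328,330). In the top image the lever boss is at about (257.4,229.8) and the eye at (191.4,256).

```bash
python3 - <<'E'
from h import *
t=dict(np.load('pics/top0.npz'));B=onz(t,257.4,229.8,.03);E=onz(t,191.4,256,.03);d=E-B;a=np.arctan2(d[1],d[0]);G=B+d*50/165
print(B,E,np.linalg.norm(d),np.degrees(a),G)
E
```

```text
[0.60480227 0.15288259 0.03      ] [0.54523938 0.30395861 0.03      ] 0.16239366808372704 111.51722012341664 [0.58675291 0.1986632  0.03      ]
```

Request:
jog_arm:
  slide:
    - [-1.5,4.35,0]
    - [-1.5,4.35,0]
    - [-1.5,4.35,0]
    - [-1.5,4.35,0]
    - [-1.5,4.35,0]
    - [-1.5,4.35,0]
    - [-1.5,4.35,0]
    - [-1.5,4.35,0]
    - [-1.5,4.35,0]
    - [-1.5,4.35,0]
    - [-1.5,4.35,0]
    - [0,0,0]
    - [0,0,0]
    - [0,0,0]
    - [0,0,0]
    - [0,0,0]
    - [0,0,0]
    - [0,0,0]
    - [0,0,0]
    - [0,0,0]
  dr:
    - [0,0,0]
    - [0,0,0]
    - [0,0,0]
    - [0,0,0]
    - [0,0,0]
    - [0,0,0]
    - [0,0,0]
    - [0,0,0]
    - [0,0,0]
    - [0,0,0]
    - [0,0,0]
    - [0,0,7.7]
    - [0,0,7.7]
    - [0,0,7.7]
    - [0,0,7.7]
    - [0,0,7.7]
    - [0,0,7.7]
    - [0,0,7.7]
    - [0,0,7.7]
    - [0,0,7.7]
  claw: [1,1,1,1,1,1,1,1,1,1,1,1,1,1,1,1,1,1,1,1]

```text
time: 10.55
tcp_pos: [0.586, 0.1987, 0.2183]
eef_rot: [-0.001, 0.564, 0.826, -0.001]
contact_force: [0.8, 0.2, 0.2]
grip_width: 1.0
grip_force: 0.0
```

Request:
jog_arm:
  slide:
    - [0,0,0]
    - [0,0,0]
  dr:
    - [0,0,0]
    - [0,0,0]
  claw: [0.7,0.6]

```text
time: 10.75
tcp_pos: [0.5863, 0.1988, 0.2187]
eef_rot: [-0.0, 0.56, 0.829, -0.0]
contact_force: [-0.1, 0.4, -0.2]
grip_width: 0.695
grip_force: 0.0
```

```bash
python3 - <<'E'
from h import *
s=manip.sense();print(s['tcp_pos'],rot(s['eef_rot']).as_matrix().round(3))
c=cam('wrist');save(c,'pics/w4.png');np.savez('pics/w4.npz',**c);print(proj(c,[.6048,.1529,.03]),proj(c,[.5452,.304,.03]),proj(c,[.5868,.1987,.026]))
E
```

```text
[0.58625073 0.19876404 0.21869865] [[-0.373  0.928 -0.001]
 [ 0.928  0.373 -0.   ]
 [ 0.    -0.001 -1.   ]]
[319.20074862 259.66182927] [320.33714036  64.11786413] [319.59790916 205.13527886]
```

View pics/w4.png

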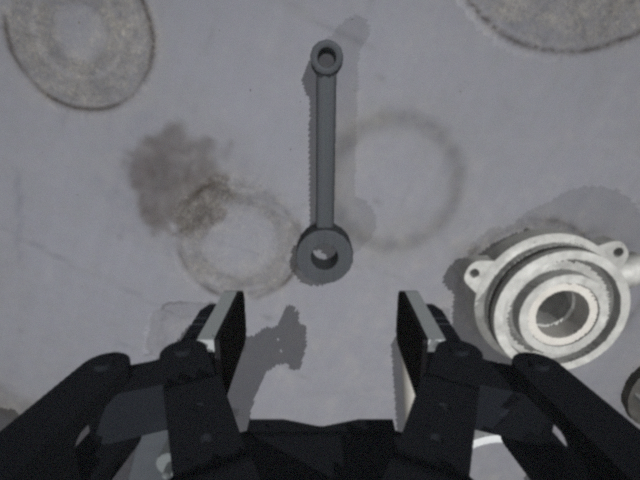

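Boss top at about (325,253), eye at about (326,57): about 5 mm off the top-camera estimate. Refining from the wrist view.

```bash
cat > lev.py <<'E'
from h import *
def lever(c,box,zt,r0,re):
    """circle edges of boss and eye: Hough on gray in boxes around predicted places"""
    g=cv2.cvtColor(c['img'],cv2.COLOR_RGB2GRAY);out=[]
    for (u,v),r in zip(box,(r0,re)):
        h=int(r*1.8);k=cv2.resize(g[max(v-h,0):v+h,u-h:u+h],None,fx=4,fy=4,interpolation=2)
        q=cv2.HoughCircles(cv2.GaussianBlur(k,(9,9),2),cv2.HOUGH_GRADIENT,1,50,param1=60,param2=15,minRadius=int(r*3.4),maxRadius=int(r*4.6))
        q=q[0][0]/4;out.append((q[0]+u-h,q[1]+max(v-h,0)));print('circle',out[-1],q[2])
    B,E=[onz(c,*p,zt) for p in out];d=E-B;print(B,E,'len',np.linalg.norm(d),'az',np.degrees(np.arctan2(d[1],d[0])),'G',B+d*50/165)
E
python3 - <<'E'
from lev import *
c=dict(np.load('pics/w4.npz'));lever(c,[(325,253),(326,57)],.03,29,15)
lever(c,[(325,253),(326,57)],.03,14.5,8)
E
```

```text
circle (np.float32(323.625), np.float32(253.125)) 30.3
circle (np.float32(326.875), np.float32(56.125)) 16.475
[0.60616176 0.1601556  0.03      ] [0.54778183 0.31120318 0.03      ] len 0.1619369821976338 az 111.13152830941374 G [0.58847087 0.2059276  0.03      ]Traceback (most recent call last):
  File "<stdin>", line 3, in <module>
  File "lev.py", line 8, in lever
    q=q[0][0]/4;out.append((q[0]+u-h,q[1]+max(v-h,0)));print('circle',out[-1],q[2])
      ~^^^
TypeError: 'NoneType' object is not subscriptable
```

Request:
jog_arm:
  slide:
    - [0.6,0.5,0]
    - [0,0,2.4]
    - [0,0,2.4]
    - [0,0,2.4]
    - [0,0,2.4]
    - [0,0,2.3]
    - [0,0,0]
  dr:
    - [0,0,0.4]
    - [0,0,0]
    - [0,0,0]
    - [0,0,0]
    - [0,0,0]
    - [0,0,0]
    - [0,0,0]
  claw: [0.6,0.6,0.6,0.6,0.6,0.6,0.6]

```text
time: 11.5
tcp_pos: [0.5876, 0.2064, 0.0976]
eef_rot: [-0.002, 0.564, 0.826, -0.002]
contact_force: [0.4, 0.8, 0.3]
grip_width: 0.601
grip_force: 0.0
```

```bash
python3 - <<'E'
from lev import *
s=manip.sense();print(s['tcp_pos'],rot(s['eef_rot']).as_matrix().round(3))
c=cam('wrist');save(c,'pics/w5.png');np.savez('pics/w5.npz',**c);print(c['pose'].round(3))
print(proj(c,[.6062,.1602,.03]),proj(c,[.5478,.3112,.03]),proj(c,[.5885,.2059,.026]))
E
```

```text
[0.58756005 0.20635464 0.0976152 ] [[-0.364  0.931 -0.004]
 [ 0.931  0.364 -0.001]
 [ 0.001 -0.004 -1.   ]]
[[ 0.931  0.35   0.1    0.563]
 [ 0.364 -0.893 -0.265  0.274]
 [-0.004  0.283 -0.959  0.241]
 [ 0.     0.     0.     1.   ]]
[319.48004959 329.34697222] [320.37512387  32.66458572] [319.71557033 250.26089744]
```

View pics/w5.png

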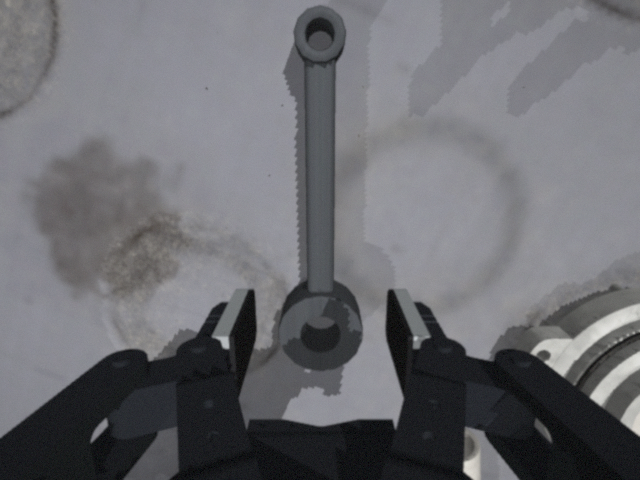

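The boss top is at (320,329) and the eye at (320,32), matching the wrist-based prediction. The arm lies centred between the fingers. Descending to grasp.

Request:
jog_arm:
  slide:
    - [-0.15,0.07,0]
    - [0,0,2]
    - [0,0,2]
    - [0,0,2]
    - [0,0,2]
    - [0,0,0.6]
    - [0,0,0.4]
    - [0,0,0.3]
    - [0,0,0.2]
    - [0,0,0]
    - [0,0,0]
  dr:
    - [0,0,0]
    - [0,0,0]
    - [0,0,0]
    - [0,0,0]
    - [0,0,0]
    - [0,0,0]
    - [0,0,0]
    - [0,0,0]
    - [0,0,0]
    - [0,0,0]
    - [0,0,0]
  claw: [0.6,0.6,0.6,0.6,0.6,0.6,0.6,0.6,0.6,0.6,0.6]

```text
time: 12.65
tcp_pos: [0.5904, 0.2052, 0.0057]
eef_rot: [0.0, 0.564, 0.825, 0.0]
contact_force: [-0.4, 0.1, 0.2]
grip_width: 0.603
grip_force: 0.0
```

```bash
python3 - <<'E'
from h import *
s=manip.sense();print(s['tcp_pos'],rot(s['eef_rot']).as_matrix().round(4),s['contact_force'])
E
```

```text
[0.59043943 0.20516957 0.00571567] [[-3.628e-01  9.319e-01  6.000e-04]
 [ 9.319e-01  3.628e-01  1.000e-04]
 [-1.000e-04  6.000e-04 -1.000e+00]] [-0.40179869  0.11863456  0.20866402]
```

Request:
jog_arm:
  slide:
    - [0.06,-0.15,0.3]
    - [0,0,0]
    - [0,0,0]
    - [0,0,0]
    - [0,0,0]
    - [0,0,0]
    - [0,0,0]
    - [0,0,0]
    - [0,0,0]
    - [0,0,0]
  dr:
    - [0,0,0]
    - [0,0,0]
    - [0,0,0]
    - [0,0,0]
    - [0,0,0]
    - [0,0,0]
    - [0,0,0]
    - [0,0,0]
    - [0,0,0]
    - [0,0,0]
  claw: [0.5,0.4,0.3,0.25,0.2,0.15,0.1,0,0,0]
  grip_force: 90

```text
time: 13.65
tcp_pos: [0.5882, 0.205, 0.0025]
eef_rot: [-0.0, 0.564, 0.825, -0.0]
contact_force: [-3.5, -2.1, 7.0]
grip_width: 0.17
grip_force: 87.8
```

Request:
jog_arm:
  slide:
    - [0,0,-0.3]
    - [0,0,-0.5]
    - [0,0,-1]
    - [0,0,-1.5]
    - [0,0,-1.5]
    - [0,0,-1.5]
    - [0,0,-1.5]
    - [0,0,-1.5]
    - [0,0,-1.5]
    - [0,0,-1]
    - [0,0,0]
    - [0,0,0]
  dr:
    - [0,0,0]
    - [0,0,0]
    - [0,0,0]
    - [0,0,0]
    - [0,0,0]
    - [0,0,0]
    - [0,0,0]
    - [0,0,0]
    - [0,0,0]
    - [0,0,0]
    - [0,0,0]
    - [0,0,0]
  claw: [0,0,0,0,0,0,0,0,0,0,0,0]

```text
time: 14.85
tcp_pos: [0.5885, 0.2051, 0.12]
eef_rot: [-0.0, 0.564, 0.825, -0.0]
contact_force: [-0.5, 1.5, -5.6]
grip_width: 0.164
grip_force: 88.1
```

```bash
python3 - <<'E'
from lev import *
s=manip.sense();print(s['tcp_pos'],rot(s['eef_rot']).as_matrix().round(4),s['contact_force'],s['torque'])
c=cam('wrist');save(c,'pics/w6.png');np.savez('pics/w6.npz',**c)
# expected top-centres from TCP, underside = tcp z-0.0025
T=rot(s['eef_rot']).as_matrix();p=s['tcp_pos']
for x in(-.05,.115): P=p+T[:,0]*x;P[2]=p[2]-.0025+.03;print(proj(c,P),proj(c,P+T[:,0]*.013),proj(c,P+T[:,0]*-.013))
E
```

```text
[0.58849771 0.20509827 0.12004442] [[-3.628e-01  9.319e-01 -1.000e-04]
 [ 9.319e-01  3.628e-01 -1.000e-04]
 [-0.000e+00 -2.000e-04 -1.000e+00]] [-0.47241265  1.53809252 -5.56289036] [ 0.05294241 -0.0284123  -0.010159  ]
[316.50606511 462.26884753] [316.40110044 433.53196431] [316.60564115 489.63398812]
[314.53091841 -60.65521413] [ 314.27997791 -124.6239607 ] [314.76071891  -1.62957468]
```

View pics/w6.png

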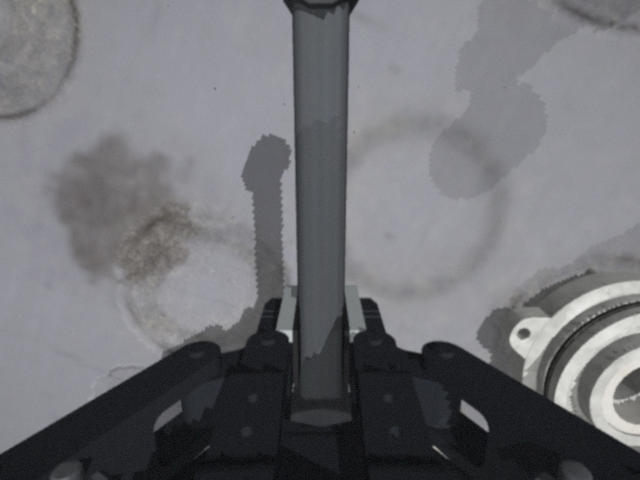

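The lever is held level, with the arm centred between the pads at (324,350) and the eye at the top edge of the frame. The moment reading is negligible. Turning it and carrying it to the fixture.

Request:
jog_arm:
  slide:
    - [0,0,0]
    - [0,0,0]
    - [0,0,0]
    - [0,0,0]
    - [-1.3,-0.2,0]
    - [-2.6,-0.4,0]
    - [-3.3,-0.5,0]
    - [-3.3,-0.5,0]
    - [-3.3,-0.5,0]
    - [-3.3,-0.5,0]
    - [-3.3,-0.5,0]
    - [-3.3,-0.5,0]
    - [-3.3,-0.5,0]
    - [-3.3,-0.5,0]
    - [-3.3,-0.5,0]
    - [-3.3,-0.5,0]
    - [-3.3,-0.5,0]
    - [-1.6,-0.1,0]
    - [-0.8,0,0]
    - [0,0,0]
  dr:
    - [0,0,4.5]
    - [0,0,4.5]
    - [0,0,4.5]
    - [0,0,4.6]
    - [0,0,0]
    - [0,0,0]
    - [0,0,0]
    - [0,0,0]
    - [0,0,0]
    - [0,0,0]
    - [0,0,0]
    - [0,0,0]
    - [0,0,0]
    - [0,0,0]
    - [0,0,0]
    - [0,0,0]
    - [0,0,0]
    - [0,0,0]
    - [0,0,0]
    - [0,0,0]
  claw: [0,0,0,0,0,0,0,0,0,0,0,0,0,0,0,0,0,0,0,0]

```text
time: 16.9
tcp_pos: [0.55, -0.2241, 0.1199]
eef_rot: [-0.0, 0.687, 0.726, -0.0]
contact_force: [-0.7, 0.5, -5.2]
grip_width: 0.166
grip_force: 88.1
```

```bash
python3 - <<'E'
from lev import *
s=manip.sense();T=rot(s['eef_rot']).as_matrix();p=s['tcp_pos'];print(p,T.round(4),s['torque'])
for n in('top','scene'):
    c=cam(n);save(c,f'pics/{n}7.png');np.savez(f'pics/{n}7.npz',**c)
    g=cv2.cvtColor(c['img'],cv2.COLOR_RGB2GRAY)
    for nm,x in(('boss',-.05),('eye',.115)):
        P=p+T[:,0]*x;P[2]=p[2]+.0275;u,v=proj(c,P).round(1);print(n,nm,u,v)
        print(g[int(v)-18:int(v)+20:2,int(u)-24:int(u)+26:2])
c=cam('wrist');np.savez('pics/w7.npz',**c)
w=dict(np.load('pics/w6.npz'));ps=np.array([.5885,.2051,.12]);X=np.array([-.3628,.9319,0])
for nm,x,z in(('eye near top',.102,.0275),('eye near bottom',.102,-.0025),('arm end',-.024,.0235),('boss top front',-.024,.0275)): print(nm,proj(w,ps+X*x+[0,0,z]))
gw=cv2.cvtColor(w['img'],cv2.COLOR_RGB2GRAY);print('col',gw[0:24,290].tolist(),gw[0:24,352].tolist(),gw[0:40,321].tolist(),gw[390:440,321].tolist())
E
```

```text
[ 0.55002169 -0.22410483  0.11992802] [[-5.520e-02  9.985e-01 -4.000e-04]
 [ 9.985e-01  5.520e-02  3.000e-04]
 [ 3.000e-04 -4.000e-04 -1.000e+00]] [0.10380355 0.0223417  0.01005223]
top boss 457.0 249.7
[[55 73 66 67 42 26 25 31 25 27 38 57 62 41 42 60 73 78 74 74 74 73 75 73
  76]
 [84 69 74 58 30 27 26 26 23 37 53 64 52 39 44 66 72 76 75 73 73 74 72 77
  74]
 [87 64 65 48 33 22 28 24 31 48 59 58 43 42 55 72 77 76 74 73 71 71 73 73
  69]
 [71 67 55 40 33 29 40 30 40 58 57 43 39 46 68 74 74 74 72 75 75 76 75 77
  61]
 [56 63 43 34 27 31 45 36 51 61 49 40 39 56 72 77 73 74 76 74 73 75 75 71
  54]
 [56 51 42 29 26 29 39 52 57 46 36 41 45 66 75 77 74 71 78 75 75 73 73 71
  67]
 [53 46 45 26 24 33 50 60 49 40 42 38 55 76 75 75 73 73 72 76 74 70 71 73
  88]
 [46 48 39 25 36 43 55 53 40 42 41 43 66 79 77 77 76 75 75 77 76 77 67 78
  87]
 [43 40 37 39 44 52 46 40 35 40 44 58 78 79 79 78 75 75 74 74 74 72 61 84
  87]
 [43 41 42 42 46 49 37 39 42 42 43 71 79 81 77 77 77 77 76 76 77 67 56 84
  89]
 [41 40 41 39 44 42 33 40 40 40 62 80 79 81 79 80 74 80 77 78 76 63 79 89
  88]
 [42 39 40 39 42 
[... 6724 characters left out ...]
ar bottom [316.03478353  24.9252571 ]
arm end [316.41673474 395.50967149]
boss top front [316.30145102 403.22231358]
col [36, 37, 35, 38, 41, 35, 39, 39, 37, 45, 55, 71, 99, 123, 137, 147, 148, 146, 148, 151, 148, 149, 152, 151] [29, 22, 27, 28, 30, 27, 28, 33, 39, 61, 82, 106, 121, 136, 138, 140, 143, 142, 146, 146, 146, 150, 146, 152] [80, 80, 74, 55, 45, 36, 35, 38, 40, 53, 57, 57, 60, 56, 60, 56, 59, 61, 71, 84, 93, 94, 95, 96, 93, 96, 96, 95, 94, 95, 97, 94, 94, 95, 97, 96, 96, 93, 95, 95] [59, 54, 58, 56, 55, 58, 55, 53, 55, 43, 38, 37, 37, 39, 32, 39, 37, 44, 44, 49, 54, 56, 57, 53, 53, 53, 54, 56, 54, 54, 52, 52, 50, 54, 51, 50, 38, 35, 26, 28, 29, 27, 28, 22, 23, 28, 29, 29, 28, 28]
```

Request:
jog_arm:
  slide:
    - [0,0,0.7]
    - [0,0,0.7]
    - [0,0,0.7]
    - [0,0,0.6]
    - [0,0,0]
    - [0,0,0]
  dr:
    - [0,0,0]
    - [0,0,0]
    - [0,0,0]
    - [0,0,0]
    - [0,0,0]
    - [0,0,0]
  claw: [0,0,0,0,0,0]

```text
time: 17.65
tcp_pos: [0.5502, -0.2236, 0.0932]
eef_rot: [-0.0, 0.687, 0.726, -0.0]
contact_force: [-0.9, -0.4, -5.7]
grip_width: 0.172
grip_force: 88.1
```

```bash
cat > ext.py <<'E'
from h import *
def cyl(c,ctr,r,z0,z1):
    a=np.linspace(0,2*np.pi,120);return np.array([proj(c,[ctr[0]+r*np.cos(t),ctr[1]+r*np.sin(t),z]) for z in(z0,z1) for t in a])
def ext(P): return np.array([P[:,0].min(),P[:,0].max(),P[:,1].min(),P[:,1].max()]).round(1)
def meas(c,P,thr,dark,S=6):
    lo=np.floor(P.min(0)).astype(int)-5;hi=np.ceil(P.max(0)).astype(int)+6
    g=cv2.cvtColor(c['img'],cv2.COLOR_RGB2GRAY)[lo[1]:hi[1],lo[0]:hi[0]]
    k=cv2.resize(g,None,fx=S,fy=S,interpolation=cv2.INTER_CUBIC);m=((k<thr) if dark else (k>thr)).astype(np.uint8)
    n,l,st,ce=cv2.connectedComponentsWithStats(m);i=1+st[1:,4].argmax();x,y,w,h=st[i,:4]
    return np.array([x/S+lo[0]-.5,(x+w)/S+lo[0]-.5,y/S+lo[1]-.5,(y+h)/S+lo[1]-.5]).round(1),(lo,hi-1)
E
python3 - <<'E'
from ext import *
s=manip.sense();T=rot(s['eef_rot']).as_matrix();p=s['tcp_pos'];print(p,T.round(4),s['torque'])
for n in('top','scene'):
    c0=dict(np.load(f'pics/{n}0.npz'));c=cam(n);np.savez(f'pics/{n}8.npz',**c)
    P=cyl(c0,(.5438,-.1089),.015,.040,.040 if n=='top' else .025);print(n,'column',ext(P),meas(c0,P,145 if n=='top' else 165,False))
    P=cyl(c0,(.5533,-.2737),.027,.07,.07 if n=='top' else .034);print(n,'block',ext(P),meas(c0,P,145 if n=='top' else 165,False))
    for nm,x,r in(('eye',.115,.013),('boss',-.05,.026)):
        q=p+T[:,0]*x;P=cyl(c,q,r,p[2]-.0025,p[2]+.0275);print(n,nm,ext(P),meas(c,P,100,True))
E
```

```text
[ 0.55020471 -0.22364016  0.09316533] [[-5.530e-02  9.985e-01 -3.000e-04]
 [ 9.985e-01  5.530e-02  1.000e-04]
 [ 1.000e-04 -2.000e-04 -1.000e+00]] [-0.01084518 -0.01040984 -0.04537225]
top column [365.7 378.9 249.3 262.6] (array([367. , 378.2, 251. , 262.7]), (array([360, 244]), array([384, 268])))
top block [435.9 460.3 238.7 263.2] (array([436.2, 459.5, 240. , 263.7]), (array([430, 233]), array([466, 269])))
top eye [368.1 381.5 248.6 261.3] (array([369.7, 387.5, 249. , 263.7]), (array([363, 243]), array([387, 267])))
top boss [438.2 466.  237.8 262.7] (array([432.5, 471.5, 231.5, 268.5]), (array([433, 232]), array([471, 268])))
scene column [322.9 334.3 272.5 284.6] (array([325.8, 327.2, 276.5, 279. ]), (array([317, 267]), array([340, 290])))
scene block [376.2 398.8 282.1 307.3] (array([378.7, 398.5, 282.8, 297.8]), (array([371, 277]), array([404, 313])))
scene eye [324.3 334.8 252.  267.3] (array([325.7, 340.5, 252.7, 267.3]), (array([319, 247]), array([340, 273])))
scene boss [378.6 400.8 269.1 292.6] (array([372.5, 401.8, 263.5, 292. ]), (array([373, 264]), array([406, 298])))
```

The top, scene and wrist views all show the lever about 2 mm too far toward the boss side. Correcting along the arm and settling.

Request:
jog_arm:
  slide:
    - [0.2,0,0]
    - [0,0,0]
    - [0,0,0]
    - [0,0,0]
    - [0,0,0]
    - [0,0,0]
    - [0,0,0]
    - [0,0,0]
  dr:
    - [0,0,0]
    - [0,0,0]
    - [0,0,0]
    - [0,0,0]
    - [0,0,0]
    - [0,0,0]
    - [0,0,0]
    - [0,0,0]
  claw: [0,0,0,0,0,0,0,0]

```text
time: 18.55
tcp_pos: [0.5502, -0.2217, 0.0933]
eef_rot: [0.0, 0.687, 0.726, 0.0]
contact_force: [-0.1, 0.7, -5.2]
grip_width: 0.167
grip_force: 88.1
```

```bash
python3 - <<'E'
from ext import *
s=manip.sense();print(s['tcp_pos'],s['contact_force'],s['torque'],np.abs(s['joint_vel']).max())
B=np.array([.5533,-.2737]);E=np.array([.5438,-.1089]);z=s['tcp_pos'][2]-.0025
for n in('top','scene'):
    c=cam(n)
    for nm,q,r in(('eye',E,.013),('boss',B,.026)):
        P=cyl(c,q,r,z,z+.03);print(n,nm,ext(P),meas(c,P,95,True)[0])
w=cam('wrist');g=cv2.cvtColor(w['img'],cv2.COLOR_RGB2GRAY);print(g[0:24,321].tolist(),g[390:425,321].tolist())
# bystanders vs start, top view
a=dict(np.load('pics/top0.npz'))['img'].astype(int);b=cam('top')['img'].astype(int);d=np.abs(a-b).sum(2)
for nm,(u,v) in dict(gear=(410,168),sleeve=(302,167),shaft=(522,241)).items(): print(nm,d[v-12:v+13,u-20:u+21].mean())
E
```

```text
[ 0.55015141 -0.22165714  0.09326898] [-0.1055917   0.70199401 -5.15964287] [-0.00604271 -0.04963616  0.02206631] 0.0008200315021354353
top eye [368.1 381.5 248.6 261.3] [369.  387.5 249.3 263.3]
top boss [438.3 466.  237.6 262.6] [432.5 472.5 231.5 268.5]
scene eye [324.4 334.8 252.  267.3] [325.  340.5 252.7 267.2]
scene boss [378.7 400.9 269.  292.5] [372.5 401.  262.5 291.8]
[82, 78, 70, 55, 44, 32, 33, 36, 41, 55, 71, 89, 91, 90, 89, 94, 91, 92, 92, 92, 92, 93, 93, 91] [57, 52, 50, 54, 57, 57, 56, 54, 45, 43, 37, 33, 35, 31, 35, 38, 34, 44, 40, 46, 54, 52, 50, 55, 56, 54, 54, 54, 53, 54, 54, 55, 50, 57, 48]
gear 40.033170731707315
sleeve 50.914146341463415
shaft 167.46926829268293
```

```bash
python3 - <<'E'
from h import *
a=dict(np.load('pics/scene0.npz'));b=cam('scene');A=cv2.cvtColor(a['img'],6+1);B=cv2.cvtColor(b['img'],7)
for nm,(u,v) in dict(gear=(392,249),sleeve=(315,217),shaft=(458,325),block=(340,318)).items():
    t=A[v-16:v+17,u-22:u+23];r=cv2.matchTemplate(B[v-26:v+27,u-32:u+33],t,cv2.TM_CCOEFF_NORMED);_,m,_,l=cv2.minMaxLoc(r);print(nm,round(m,2),l,'(10,10)=unmoved')
# shaft in wrist views before/after block move
for f in('w1','w3'):
    c=dict(np.load(f'pics/{f}.npz'));
    print(f,[onz(c,u,v,.0105).round(3) for u,v in {'w1':[(70,228),(128,246),(12,208)],'w3':[(100,318)]}[f]])
print(proj(b,[.43,-.2825,.036]))
E
```

```text
gear 0.43 (3, 2) (10,10)=unmoved
sleeve 0.99 (10, 10) (10,10)=unmoved
shaft 0.64 (10, 10) (10,10)=unmoved
block 0.88 (8, 9) (10,10)=unmoved
w1 [array([ 0.579, -0.461,  0.011]), array([ 0.596, -0.408,  0.011]), array([ 0.56 , -0.513,  0.011])]
w3 [array([ 0.559, -0.506,  0.011])]
[369.99890966 333.94537799]
```

```bash
python3 -c "
from bench import manip
print(manip.job_done())"
```

```text
the job is handed in; nothing more can be done
None
```

I handed the job in: the block stands flat on the bench beside the fixture, the pad is right up, and the lever is held level and still about 5 cm above the pad with its eye over the pin, to within about 2 mm by camera. The sleeve checked unmoved at the end. The shaft was last seen unmoved just after the block was set down. I could not re-check the gear with the arm in view, but nothing went near it.

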